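Lid the specimen pots and lift their carrier level

ROBOT

A 6-joint arm with a two-finger parallel gripper is mounted at the origin on the work surface. World frame = base frame: x ahead of the robot, y to its left, z up, the work surface at z = 0. Lengths are in m, angles in rad, forces in N, time in s.
With the tool pointing down it reaches from about 0.4 to 0.925 m from the base axis. Payload 12.5 kg.
Tool frame: the origin (TCP) lies midway between the tips of the shut fingers; the grasp point (between the pads) lies 19 mm behind it; z points along the fingers, y is the line along which they close (so a half turn about z gives the same grasp; the last joint's range is limited). The gripper opens to 95 mm and grips with 3 to 60 N. Pads are 20 mm wide; open, the fingers measure 119 mm over their backs; the gripper's body (75 mm by 180 mm) begins 59 mm behind the grasp point.
Start: joints at [-1.333, 0.491, 1.559, -0, 1.092, -0.106], TCP at [0.211, -0.588, 0.215] pointing down, gripper open.
Joint ranges: [-3.1, 3.1], [-0.84, 2.19], [0.05, 2.79], [-1.13, 4.28], [0.06, 2.93], [-2.69, 2.69]. Speed limits (rad/s): [2.22, 2.22, 2.79, 3.14, 3.14, 3.14].

INTERFACE

Orientations are given as a rotation vector (axis times angle).
In Python, from station import bot gives the robot as it stands.
- The arm moves only by the tool apply_moves, never from a script. Its argument "motion" is one flat list of numbers, 7 for each row, row after row: the shift along the tool's x, y, z in m, then the turn, a rotation vector about the tool's x, y, z in units of 8 degrees (1.0 is 8 degrees), then the finger opening in m, from 0 to 0.0951. In form: [x, y, z, rx, ry, rz, hand, x, y, z, rx, ry, rz, hand, ...]. A call has 1 to 12 rows; each row is the pose to reach, as a shift and turn from the pose commanded when the call began, along the tool's axes at that moment; what a row does not reach only later rows make up. A row lasts 1/8 s, in which the tool goes at most 62.5 mm and 10.7 degrees, less where a joint would pass 70% of its speed; a pose out of reach is approached as far as the arm can. A call with a gripper value outside its range is refused whole. The fingers move at their own pace and stop on an object; "squeeze" is the grip in N (left out, the last holds). Time passes only in rows, so rows that repeat a pose let the fingers close. It gives the time, the measured TCP pose, the force, the opening and the grip force at its end, in the units of the state.
- bot.get_state(): the state, without advancing time (a new reading comes with each control period).
- bot.read_camera(name): name is "scene" or "top"; returns a dict with "color" (480x640x3 uint8, blue, green, red), "fovy" (degrees; the focal length in pixels is half the picture's height over the tangent of half this angle, whatever the lens; pixels are square), "cx", "cy" (the principal point, pixels), "R" (3x3) and "t" (3): a world point X has camera coordinates R X + t. Camera axes: x right, y down, z forward; pixel columns grow to the right and rows downward; lengths in m; the calibration is good to about 2 mm. A picture is of the moment at which its call begins. There is no depth.
- bot.close_job(): hands the job in; it is judged then, once.
The state is a dict: "time": time; "q": joint angles; "qd": joint speeds; "joint_torque": joint torques, N m; "position": TCP position; "tool_rot": TCP orientation; "wrist_force": force on the tool from outside, world axes, zero at the start; "moment": the same for the moment, N m; "finger_gap": finger opening in m; "grasp_force": force on a finger pad.
Only numpy, scipy, OpenCV 4.12 (cv2) and the standard library are available. Lean on these libraries where they do the work, as an engineer would, in place of code of your own. Each camera call takes 0.05 s, during which the arm holds its last target. There are 200 camera calls.

TASK

Close each of the two steel specimen pots standing in the carrier with the lid of its own size, seated fully in the pot's mouth, while the carrier stays on the bench. Then take the carrier by its handle, lift it straight up about 10 cm clear of the bench keeping it level, and hold it there steadily: finish while still holding it, do not put it down. Leave the other things on the bench where they are.

Things in the scene. Friction and masses are not known exactly. Their poses are not given: they have to be found in the camera images.
- carrier: loose aluminium carrier, 84 (own x) by 220 (own y) mm, 300 g; origin at the centre of its underside. Floor 6 mm thick, rim 24 mm high; wells 76 by 72 mm centred at own y +70 and -70 mm, one pot in each. Between them a handle: stem 10 by 28 mm, on it a bar 14 mm thick (own x), 44 long (own y), 108 to 126 mm above the underside. Loaded and lidded 0.6 to 0.85 kg, nearly balanced under the handle
- carrier_handle (a point): centre of the carrier's handle bar, 117 mm above its underside; the bar is pinched across its 14 mm thickness (own x of the carrier)
- wide_pot: loose open round steel pot, outer diameter 64 mm, height 62 mm, wall 4 mm (mouth 56 mm); stands in one of the wells (either one) with some play; origin at the centre of its underside, z up
- narrow_pot: loose open round steel pot, outer diameter 46 mm, height 62 mm, wall 3.5 mm (mouth 39 mm); stands in the other well with some play; origin at the centre of its underside, z up
- wide_lid: lid of the wide pot, right way up on the bench left or right of the carrier: steel disc 64 mm across, below it a tapered plug 51 mm across for the mouth, on it a black upright knob 18 mm across. Heights above the origin (centre of the plug's underside): plug 0 to 8, disc 8 to 12, knob 12 to 40 mm. Seated, its origin is 54 mm above the pot's. About 80 g
- narrow_lid: lid of the narrow pot, on the other side of the carrier: same shape, heights and knob, but disc 46 mm and plug 34 mm across. Heights above the origin (centre of the plug's underside): plug 0 to 8, disc 8 to 12, knob 12 to 40 mm. Seated, its origin is 54 mm above the pot's. About 50 g
- amber_bottle: bystander: small amber bottle with a red cap, 30 mm across, 65 mm high; origin under its centre
- beaker: bystander: glass beaker, 60 mm across, 80 mm high; origin under its centre
- dish: bystander: shallow white dish, 90 mm across, 16 mm high; origin under its centre
- slide_box: bystander: grey slide box, 85 by 100 by 35 mm; origin under its centre
- objective: bystander: microscope objective standing upright, 30 mm across, 45 mm high, dark steel with a brass band, between the carrier and the robot; origin under its centre
- lens_brush: bystander: small brush lying flat, 150 mm long along its own x
Things that resemble listed ones, but are neither listed nor needed, are in the scene too. Leave any pink look-alike of the narrow_lid alone. What is shaped like the wide_lid but turquoise is not meant.

How it is judged:
On the way:
1. both pots are closed with their own lids while the carrier still stands on the bench (horizontal distance between wide_lid and wide_pot below 0.008 m and z of wide_lid in the frame of wide_pot between 0.05 and 0.058 m and angle between the z axis of wide_lid and the z axis of wide_pot, either way round below 0.1 rad and horizontal distance between narrow_lid and narrow_pot below 0.008 m and z of narrow_lid in the frame of narrow_pot between 0.05 and 0.058 m and angle between the z axis of narrow_lid and the z axis of narrow_pot, either way round below 0.1 rad and z of wide_pot in the frame of carrier between 0 and 0.012 m and distance between each of wide_pot, narrow_pot and carrier below 0.095 m and angle between the z axis of each of wide_pot, narrow_pot and the z axis of carrier, either way round below 0.1 rad and z of narrow_pot in the frame of carrier between 0 and 0.012 m and height (world z) of carrier below 0.01 m), for 0.2 s.
At the end, for the whole second after the job is handed in: fingers grip the carrier, its underside 60 to 170 mm above the bench, within 180 mm of its start, tilt under 0.12 rad, under 20 mm/s and 0.15 rad/s, no bystander touching it; both pots in its wells, each closed by its own lid (8 mm off centre at most, seated to 4 mm, tilt to the pot under 0.1 rad) (horizontal distance between wide_lid and wide_pot below 0.008 m and z of wide_lid in the frame of wide_pot between 0.05 and 0.058 m and angle between the z axis of wide_lid and the z axis of wide_pot, either way round below 0.1 rad and horizontal distance between narrow_lid and narrow_pot below 0.008 m and z of narrow_lid in the frame of narrow_pot between 0.05 and 0.058 m and angle between the z axis of narrow_lid and the z axis of narrow_pot, either way round below 0.1 rad and z of wide_pot in the frame of carrier between 0 and 0.012 m and distance between each of wide_pot, narrow_pot and carrier below 0.095 m and angle between the z axis of each of wide_pot, narrow_pot and the z axis of carrier, either way round below 0.1 rad and z of narrow_pot in the frame of carrier between 0 and 0.012 m and height (world z) of carrier between 0.06 and 0.17 m and distance of carrier from where it was at the start of the episode below 0.18 m and angle between carrier's own z axis and vertical below 0.12 rad and linear speed of carrier below 0.02 m/s and angular speed of carrier below 0.15 rad/s and contact force between carrier and the fingers above 2 N and contact force between carrier and amber_bottle below 0.1 N and contact force between carrier and beaker below 0.1 N and contact force between carrier and dish below 0.1 N and contact force between carrier and slide_box below 0.1 N and contact force between carrier and objective below 0.1 N and contact force between carrier and lens_brush below 0.1 N); the arm keeps its last pose, push and grip.
It fails at once if the carrier is tipped by more than 0.3 rad (angle between carrier's own z axis and vertical above 0.3 rad).
It fails at once if a bystander is moved by more than 30 mm (distance of any of amber_bottle, beaker, dish, slide_box, objective, lens_brush from where it was at the start of the episode above 0.03 m).
It also fails if it takes over 58 s, if anything falls off the work surface, if the arm or the gripper's body presses on something with over 40 N, if the wrist force passes 120 N, or if a joint passes its speed limit or range.

## Working session

There is one attempt and no reset: what is moved stays moved. The work goes in short steps, Python scripts to look and compute and a tool call to move; the robot and the scene stay as the last step left them, time stands still between calls to the robot, and variables do not carry over. Pictures are saved under pics/ and viewed, at most 10 in all, crops included, and the job is handed in when it is done.

Besides the shell and the picture viewer there is one more tool, called after "Emit:" as name(argument=value, ...), one argument or row to a line, values as JSON. apply_moves: Moves the arm, as the interface text tells. Its arguments: {"type":"object","properties":{"motion":{"type":"array"},"squeeze":{"type":"number"}},"required":["motion"]}

```bash
mkdir -p pics; python3 - <<'E'
from station import bot
import cv2
s=bot.get_state(); print(s['time'],s['position'],s['tool_rot'],s['finger_gap'])
for n in("scene","top"):
    c=bot.read_camera(n); cv2.imwrite(f"pics/{n}0.png",c['color']); print(n,c['fovy'],c['cx'],c['cy'],c['R'],c['t'],[k for k in c])
E
```

```text
0.0 [ 0.21062484 -0.58816484  0.21405604] [-3.09415584e+00 -5.37172117e-01  1.40238034e-04] 0.0949371035438117
scene 52.960764866566024 322.2563779870478 242.79696776468782 [[-0.73498954  0.67797936 -0.01159157]
 [ 0.42545822  0.44778855 -0.78642909]
 [-0.52799211 -0.58294889 -0.6175718 ]] [ 0.46568213 -0.16220414  1.34680282] ['color', 'fovy', 'cx', 'cy', 'R', 't']
top 47.634961963789316 322.3454346770369 234.3666403679576 [[-0.00562986 -0.99981944 -0.01814901]
 [-0.99689525  0.00703697 -0.07842418]
 [ 0.07853773  0.01765114 -0.99675487]] [-0.04186788  0.5848331   1.31855085] ['color', 'fovy', 'cx', 'cy', 'R', 't']
```

View pics/top0.png

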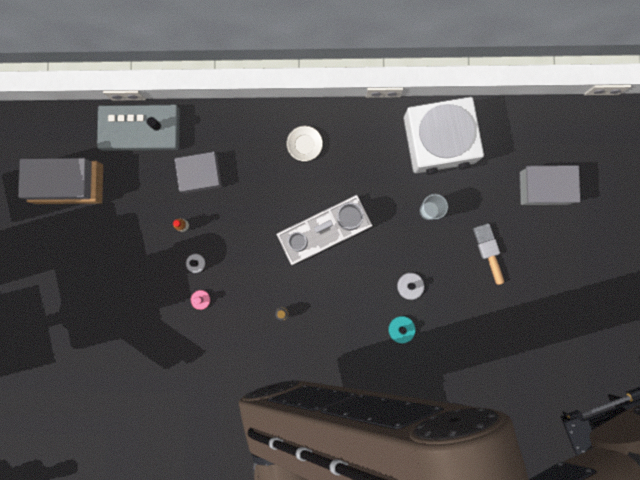

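View pics/scene0.png

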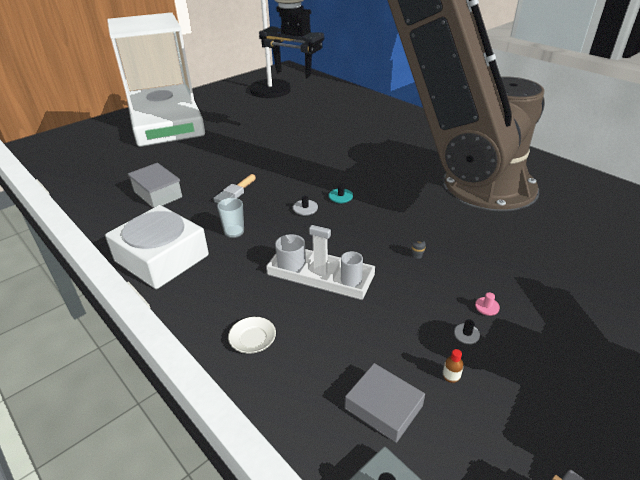

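The top view shows the carrier at (324,230), with the wide pot right (349,216) and the narrow pot left (298,242). The narrow lid is at (196,263) and the wide lid at (411,286). The pink and turquoise look-alikes are close to their lids. I'll enlarge.

```bash
cat > h.py <<'E'
import numpy as np,cv2
from station import bot
def cam(n):
    c=bot.read_camera(n); c['f']=240/np.tan(np.radians(c['fovy'])/2); return c
def ray(c,u,v,z):
    d=c['R'].T@np.array([(u-c['cx'])/c['f'],(v-c['cy'])/c['f'],1]); o=-c['R'].T@c['t']
    return o+d*(z-o[2])/d[2]
def proj(c,X):
    p=c['R']@np.array(X)+c['t']; return p[:2]/p[2]*c['f']+[c['cx'],c['cy']]
def crop(im,x,y,w,h,s):
    o=cv2.resize(im[y:y+h,x:x+w],None,fx=s,fy=s,interpolation=cv2.INTER_CUBIC)
    for i in range(0,w,10): cv2.line(o,(i*s,0),(i*s,4),(0,255,255),1); (x+i)%10 or None
    for i in range(0,h,10): cv2.line(o,(0,i*s),(4,i*s),(0,255,255),1)
    return o
E
python3 - <<'E'
from h import *
c=cam("top");im=c['color']
a=crop(im,270,190,110,80,5)
b=np.vstack([crop(im,170,245,50,40,5),crop(im,390,265,50,40,5)])
cv2.imwrite("pics/m1.png",np.hstack([a,b]))
c=cam("scene");im=c['color']
a=crop(im,260,220,120,80,5)
b=np.vstack([crop(im,440,310,40,40,5),crop(im,285,185,40,40,5)])
cv2.imwrite("pics/m2.png",np.hstack([a,b]))
E
```

```text
(no output)
```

View pics/m1.png

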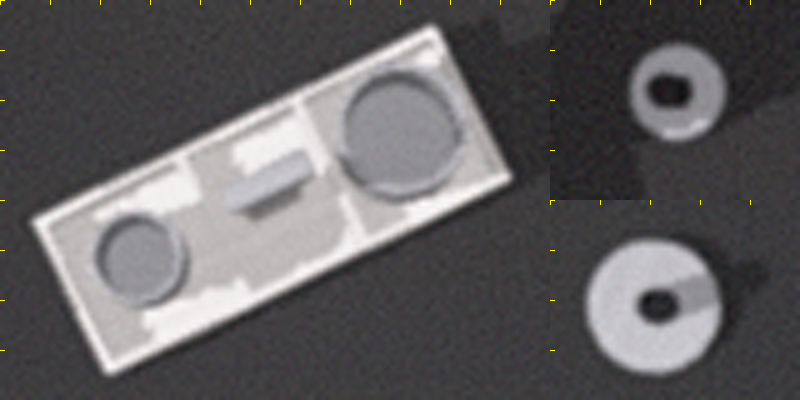

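View pics/m2.png

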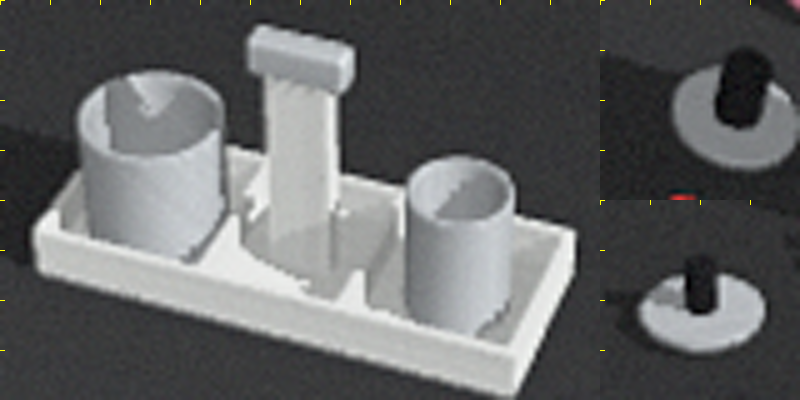

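The enlargements give clear pot rims, handle bar and lid discs: wide pot rim centre top crop (402,134), narrow (141,259), and the lids as solid discs. Next I triangulate these against the known heights and overlay the models.

```bash
cat > m.py <<'E'
from h import *
ct,cs=cam("top"),cam("scene")
g=lambda X,Y,x,y:((X+.5)/5-.5+x,(Y+.5)/5-.5+y)
T=lambda X,Y:g(X,Y,270,190)
S=lambda X,Y:g(X,Y,260,220)
obs={'wpot':(T(402,134),S(151,113),.068),'npot':(T(141,259),S(460,191),.068),
'handle':(T(270,181),S(302,42),.126),
'wlid':(g(104,106,390,265),g(102,111,285,185),.012),'nlid':(g(128,92,170,245),g(137,117,440,310),.012)}
for k,(a,b,z) in obs.items():
    A,B=ray(ct,*a,z),ray(cs,*b,z); print(k,A.round(4),B.round(4),((A-B)*1000).round(1))
C=[ray(ct,*T(*p),.024)[:2] for p in((32,222),(432,26),(512,180),(108,374))]; C=np.array(C)
L=(C[1]+C[2]-C[0]-C[3])/2; print('carrier',C.mean(0),np.linalg.norm(L),np.linalg.norm(C[1]-C[2]),np.degrees(np.arctan2(L[1],L[0])))
E
python3 m.py
```

```text
wpot [ 0.6235 -0.1126  0.068 ] [ 0.6233 -0.1135  0.068 ] [0.2 0.8 0. ]
npot [0.5646 0.0122 0.068 ] [0.5639 0.0153 0.068 ] [ 0.7 -3.1  0. ]
handle [ 0.596  -0.0504  0.126 ] [ 0.5936 -0.048   0.126 ] [ 2.3 -2.4  0. ]
wlid [ 0.4569 -0.2614  0.012 ] [ 0.456  -0.2584  0.012 ] [ 1. -3.  0.]
nlid [0.5162 0.2712 0.012 ] [0.5148 0.2738 0.012 ] [ 1.4 -2.6  0. ]
carrier [ 0.59612514 -0.04935362] 0.2203869203679642 0.08599606737153635 -64.4382309463058
```

```bash
cat >> h.py <<'E'
from scipy.spatial.transform import Rotation as Ro
def rel(xyz,ydeg=25.6):
    s=bot.get_state(); R0=Ro.from_rotvec(s['tool_rot']); a=np.radians(ydeg)
    y=np.array([np.cos(a),np.sin(a),0]); z=np.array([0,0,-1.]); R1=Ro.from_matrix(np.c_[np.cross(y,z),y,z])
    p=R0.inv().apply(np.array(xyz)-s['position']); r=np.degrees((R0.inv()*R1).as_rotvec())/8
    print('t',round(s['time'],2),'rel',p.round(4),r.round(3),'pos',s['position'].round(4),'gap',round(s['finger_gap'],4),'F',np.round(s['wrist_force'],1))
E
python3 -c "
from h import *
rel((.4565,-.2599,.10)); rel((.4565,-.2599,.015))"
```

```text
t 0.3 rel [ 0.3421 -0.2263  0.1145] [-1.0000e-03 -2.0000e-03 -1.1987e+01] pos [ 0.2107 -0.5884  0.2145] gap 0.095 F [ 0.1 -0.7 -0.1]
t 0.3 rel [ 0.3421 -0.2263  0.1995] [-1.0000e-03 -2.0000e-03 -1.1987e+01] pos [ 0.2107 -0.5884  0.2145] gap 0.095 F [ 0.1 -0.7 -0.1]
```

Emit:
apply_moves(
  motion=[0.06, -0.04, 0.02, 0, 0, -1.3, 0.06, 0.11, -0.07, 0.04, 0, 0, -2.6, 0.06, 0.15, -0.1, 0.06, 0, 0, -3.9, 0.06, 0.19, -0.13, 0.08, 0, 0, -5.2, 0.06, 0.23, -0.155, 0.095, 0, 0, -6.5, 0.06, 0.27, -0.18, 0.105, 0, 0, -7.8, 0.06, 0.305, -0.2, 0.11, 0, 0, -9.1, 0.06, 0.33, -0.22, 0.1145, 0, 0, -10.4, 0.06, 0.342, -0.2263, 0.1145, 0, 0, -11.7, 0.06, 0.342, -0.2263, 0.1145, 0, 0, -11.987, 0.06, 0.342, -0.2263, 0.1145, 0, 0, -11.987, 0.06, 0.342, -0.2263, 0.1145, 0, 0, -11.987, 0.06],
  squeeze=15,
)

```text
time: 1.8
position: [0.4563, -0.2603, 0.1002]
tool_rot: [1.676, 2.657, -0.0]
wrist_force: [-0.3, -1.1, -0.8]
finger_gap: 0.0599
grasp_force: 0.0
```

```bash
python3 -c "
from h import *
rel((.4565,-.2599,.10)); 
a=crop(cam('top')['color'],370,245,80,80,5);b=crop(cam('scene')['color'],265,140,80,80,5)
cv2.imwrite('pics/g1.png',np.hstack([a,b]))"
```

```text
t 1.8 rel [0.0003 0.0003 0.0002] [ 0.     0.001 -0.011] pos [ 0.4563 -0.2603  0.1002] gap 0.0599 F [-0.3 -1.1 -0.8]
```

View pics/g1.png

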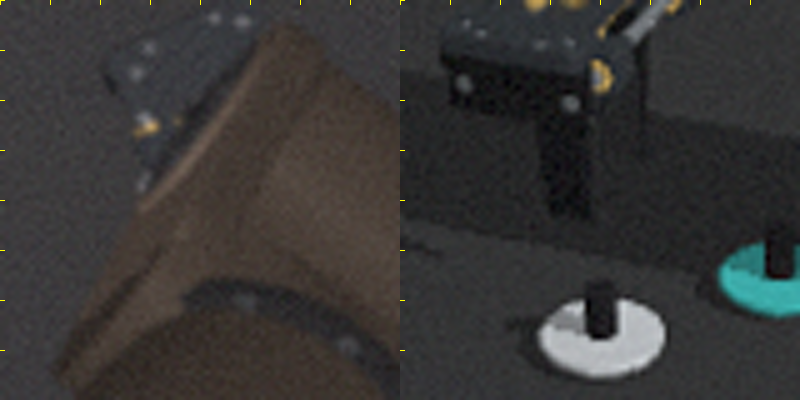

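The top view is blocked by the arm. In the scene view the gripper stands above the white wide lid, with its knob at crop (600,310). Descend and grip.

Emit:
apply_moves(
  motion=[0.0003, 0.0003, 0.035, 0, 0, 0, 0.06, 0.0003, 0.0003, 0.065, 0, 0, 0, 0.06, 0.0003, 0.0003, 0.0845, 0, 0, 0, 0.06, 0.0003, 0.0003, 0.0845, 0, 0, 0, 0.06, 0.0003, 0.0003, 0.0845, 0, 0, 0, 0.012, 0.0003, 0.0003, 0.0845, 0, 0, 0, 0.012, 0.0003, 0.0003, 0.0845, 0, 0, 0, 0.012, 0.0003, 0.0003, 0.0845, 0, 0, 0, 0.012, 0.0003, 0.0003, 0.0845, 0, 0, 0, 0.012, 0.0003, 0.0003, 0.0845, 0, 0, 0, 0.012],
  squeeze=15,
)

```text
time: 3.15
position: [0.4566, -0.2598, 0.0158]
tool_rot: [1.674, 2.658, -0.0]
wrist_force: [0.3, 0.7, 2.7]
finger_gap: 0.0176
grasp_force: 15.0
```

```bash
python3 -c "
from h import *
rel((.6234,-.113,.13))"
```

```text
t 3.15 rel [ 0.0603  0.2139 -0.1142] [ 0.     0.002 -0.001] pos [ 0.4566 -0.2598  0.0158] gap 0.0176 F [0.3 0.7 2.7]
```

Emit:
apply_moves(
  motion=[0, 0, -0.03, 0, 0, 0, 0.012, 0, 0, -0.07, 0, 0, 0, 0.012, 0.01, 0.03, -0.105, 0, 0, 0, 0.012, 0.02, 0.07, -0.1142, 0, 0, 0, 0.012, 0.032, 0.115, -0.1142, 0, 0, 0, 0.012, 0.045, 0.16, -0.1142, 0, 0, 0, 0.012, 0.055, 0.195, -0.1142, 0, 0, 0, 0.012, 0.0603, 0.2139, -0.1142, 0, 0, 0, 0.012, 0.0603, 0.2139, -0.1142, 0, 0, 0, 0.012, 0.0603, 0.2139, -0.1142, 0, 0, 0, 0.012, 0.0603, 0.2139, -0.1142, 0, 0, 0, 0.012],
)

```text
time: 4.53
position: [0.6228, -0.1138, 0.13]
tool_rot: [-1.676, -2.657, 0.0]
wrist_force: [0.5, 0.1, -0.7]
finger_gap: 0.0176
grasp_force: 15.0
```

```bash
python3 - <<'E'
from h import *
rel((.6234,-.113,.13)); c=cam('scene'); s=bot.get_state()
p=s['position']; O=np.array([p[0],p[1],p[2]-.0158])
im=c['color'].copy()
print('lid disc-top centre expected px',proj(c,O+[0,0,.012]),'pot',proj(c,(.6234,-.113,.068)))
u,v=proj(c,(.6234,-.113,.09)).astype(int)
x,y=u-50,v-40
a=crop(im,x,y,100,75,8)
th=np.linspace(0,2*np.pi,60)
for ctr,r in ((O+[0,0,.010],.032),((.6234,-.113,.068),.032)):
    for t in th:
        q=(proj(c,np.array(ctr)+[r*np.cos(t),r*np.sin(t),0])-[x,y]+.5)*8-.5
        cv2.circle(a,tuple(int(i) for i in q.round()),1,(0,0,255),-1)
cv2.imwrite('pics/g2.png',a); print(x,y)
E
```

```text
t 4.53 rel [ 0.0005  0.0009 -0.    ] [-0.001  0.    -0.01 ] pos [ 0.6228 -0.1138  0.13  ] gap 0.0176 F [ 0.5  0.1 -0.7]
lid disc-top centre expected px [288.40536063 220.1173058 ] pot [289.91815821 242.31091764]
239 194
```

View pics/g2.png

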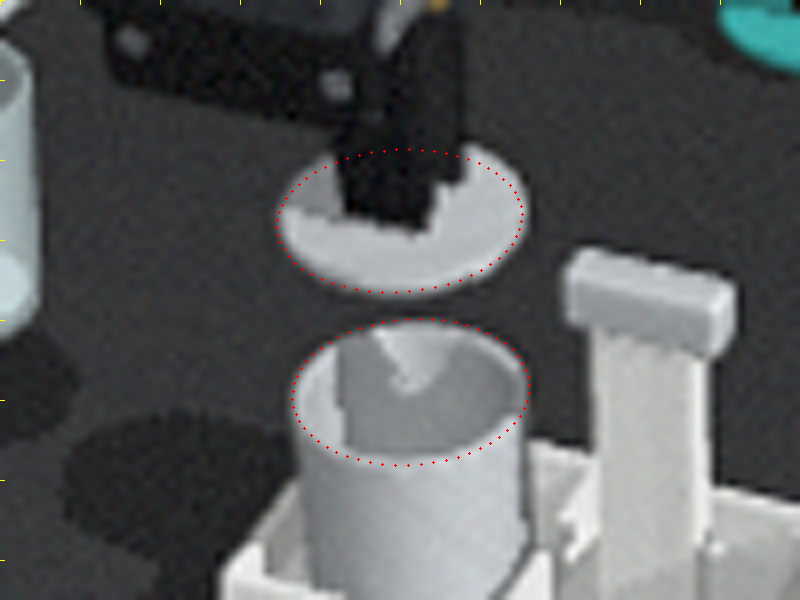

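The overlay shows the lid disc (dots 276–524, seen 276–529) and the pot rim (dots 291–529, seen 292–529) both agree within about 1 mm. I'll make a small correction and lower.

```bash
python3 -c "
from h import *
rel((.6237,-.1142,.0755))"
```

```text
t 4.58 rel [-0.0008  0.0006  0.0545] [-0.001  0.001 -0.009] pos [ 0.6229 -0.1138  0.13  ] gap 0.0178 F [-0.  -0.  -1.5]
```

Emit:
apply_moves(
  motion=[-0.0008, 0.0006, 0.02, 0, 0, 0, 0.012, -0.0008, 0.0006, 0.035, 0, 0, 0, 0.012, -0.0008, 0.0006, 0.043, 0, 0, 0, 0.012, -0.0008, 0.0006, 0.047, 0, 0, 0, 0.012, -0.0008, 0.0006, 0.05, 0, 0, 0, 0.012, -0.0008, 0.0006, 0.053, 0, 0, 0, 0.012, -0.0008, 0.0006, 0.0545, 0, 0, 0, 0.012, -0.0008, 0.0006, 0.0545, 0, 0, 0, 0.012],
)

```text
time: 5.58
position: [0.6248, -0.1131, 0.076]
tool_rot: [1.674, 2.657, 0.001]
wrist_force: [1.2, 3.6, 3.4]
finger_gap: 0.0177
grasp_force: 15.0
```

```bash
python3 -c "
from h import *
rel((.6237,-.1142,.0755))"
```

```text
t 5.58 rel [-0.0005 -0.0015  0.0005] [ 0.01   0.005 -0.001] pos [ 0.6248 -0.1131  0.076 ] gap 0.0177 F [1.2 3.6 3.4]
```

Seated height reached (lid origin about 0.060) with only light force. Release and rise.

Emit:
apply_moves(
  motion=[0, 0, 0, 0, 0, 0, 0.05, 0, 0, 0, 0, 0, 0, 0.05, 0, 0, 0, 0, 0, 0, 0.05, 0, 0, -0.03, 0, 0, 0, 0.05, 0, 0, -0.07, 0, 0, 0, 0.05, 0, 0, -0.12, 0, 0, 0, 0.05, 0, 0, -0.12, 0, 0, 0, 0.05, 0, 0, -0.12, 0, 0, 0, 0.05],
)

```text
time: 6.58
position: [0.6239, -0.1133, 0.1948]
tool_rot: [-1.674, -2.658, 0.0]
wrist_force: [-0.3, -0.8, 0.0]
finger_gap: 0.0498
grasp_force: 0.0
```

```bash
python3 -c "
from h import *
rel((.5150,.2735,.11)); c=cam('scene');im=c['color']
a=crop(im,255,210,100,75,5);b=crop(im,440,305,60,75,5)
cv2.imwrite('pics/g3.png',np.hstack([a,b]))"
```

```text
t 6.58 rel [0.3959 0.0689 0.0849] [-0.004 -0.002 -0.001] pos [ 0.6239 -0.1133  0.1948] gap 0.0498 F [-0.3 -0.8  0. ]
```

View pics/g3.png

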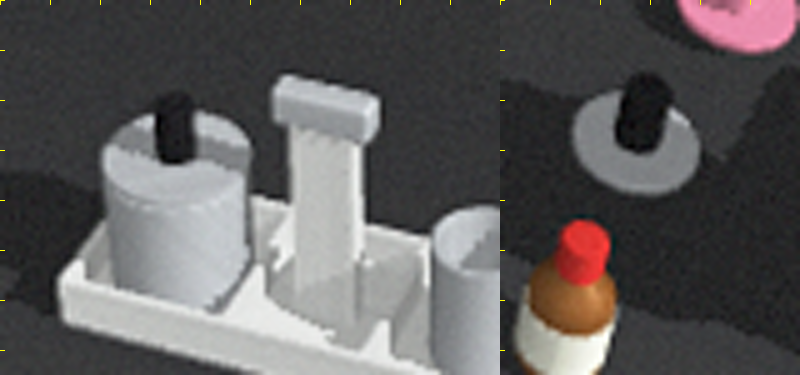

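The wide lid sits flush on its pot (crop 100–250, 110–200). The narrow lid's disc spans crop x 572–701, y 87–196, which matches the earlier estimate.

Emit:
apply_moves(
  motion=[0.03, 0.005, 0, 0, 0, 0, 0.05, 0.08, 0.012, 0, 0, 0, 0, 0.05, 0.13, 0.022, 0, 0, 0, 0, 0.05, 0.18, 0.032, 0, 0, 0, 0, 0.05, 0.23, 0.042, 0, 0, 0, 0, 0.05, 0.28, 0.05, 0.01, 0, 0, 0, 0.05, 0.33, 0.058, 0.03, 0, 0, 0, 0.05, 0.37, 0.065, 0.06, 0, 0, 0, 0.05, 0.39, 0.0689, 0.08, 0, 0, 0, 0.05, 0.3959, 0.0689, 0.085, 0, 0, 0, 0.05, 0.3959, 0.0689, 0.085, 0, 0, 0, 0.05, 0.3959, 0.0689, 0.085, 0, 0, 0, 0.05],
)

```text
time: 8.12
position: [0.516, 0.2727, 0.1109]
tool_rot: [1.675, 2.657, 0.001]
wrist_force: [-0.2, 0.5, -0.1]
finger_gap: 0.0505
grasp_force: 0.0
```

```bash
python3 -c "
from h import *
rel((.5150,.2735,.0155)); c=cam('scene')
for z in (.008,.010,.012): print(ray(c,467.0,332.9,z))"
```

```text
t 8.12 rel [ 0.0012 -0.0006  0.0954] [ 0.006  0.002 -0.008] pos [0.516  0.2727 0.1109] gap 0.0505 F [-0.2  0.5 -0.1]
[0.51112649 0.27211711 0.008     ]
[0.512869   0.27288654 0.01      ]
[0.51461151 0.27365598 0.012     ]
```

Emit:
apply_moves(
  motion=[0.0012, -0.0008, 0.035, 0, 0, 0, 0.05, 0.0012, -0.0008, 0.07, 0, 0, 0, 0.05, 0.0012, -0.0008, 0.0954, 0, 0, 0, 0.05, 0.0012, -0.0008, 0.0954, 0, 0, 0, 0.05, 0.0012, -0.0008, 0.0954, 0, 0, 0, 0.012, 0.0012, -0.0008, 0.0954, 0, 0, 0, 0.012, 0.0012, -0.0008, 0.0954, 0, 0, 0, 0.012, 0.0012, -0.0008, 0.0954, 0, 0, 0, 0.012, 0.0012, -0.0008, 0.0954, 0, 0, 0, 0.012],
  squeeze=15,
)

```text
time: 9.3
position: [0.5144, 0.2743, 0.0154]
tool_rot: [1.674, 2.658, 0.001]
wrist_force: [-0.8, -0.6, 6.4]
finger_gap: 0.0175
grasp_force: 15.0
```

```bash
python3 -c "
from h import *
rel((.5642,.0145,.13))"
```

```text
t 9.3 rel [-0.2558 -0.0672 -0.1146] [ 0.006  0.001 -0.   ] pos [0.5144 0.2743 0.0154] gap 0.0175 F [-0.8 -0.6  6.4]
```

Emit:
apply_moves(
  motion=[0, 0, -0.03, 0, 0, 0, 0.012, 0, 0, -0.07, 0, 0, 0, 0.012, -0.03, -0.008, -0.105, 0, 0, 0, 0.012, -0.075, -0.02, -0.1146, 0, 0, 0, 0.012, -0.12, -0.032, -0.1146, 0, 0, 0, 0.012, -0.165, -0.044, -0.1146, 0, 0, 0, 0.012, -0.21, -0.056, -0.1146, 0, 0, 0, 0.012, -0.24, -0.064, -0.1146, 0, 0, 0, 0.012, -0.2558, -0.0672, -0.1146, 0, 0, 0, 0.012, -0.2558, -0.0672, -0.1146, 0, 0, 0, 0.012, -0.2558, -0.0672, -0.1146, 0, 0, 0, 0.012, -0.2558, -0.0672, -0.1146, 0, 0, 0, 0.012],
)

```text
time: 10.8
position: [0.5639, 0.0155, 0.1295]
tool_rot: [-1.672, -2.659, 0.0]
wrist_force: [-0.3, -0.6, 0.4]
finger_gap: 0.0178
grasp_force: 15.0
```

```bash
python3 - <<'E'
from h import *
rel((.5642,.0145,.13)); c=cam('scene'); s=bot.get_state()
p=s['position']; O=np.array([p[0],p[1],p[2]-.0154])
im=c['color'].copy()
P=np.array((.564,.0148,.068))
u,v=proj(c,P+[0,0,.03]).astype(int)
x,y=u-50,v-40
a=crop(im,x,y,100,75,8)
for ctr,r in ((O+[0,0,.012],.023),(P,.023)):
    for t in np.linspace(0,2*np.pi,60):
        q=(proj(c,np.array(ctr)+[r*np.cos(t),r*np.sin(t),0])-[x,y]+.5)*8-.5
        cv2.circle(a,tuple(int(i) for i in q.round()),1,(0,0,255),-1)
cv2.imwrite('pics/g4.png',a); print(x,y)
E
```

```text
t 10.8 rel [-0.001  -0.0001 -0.0005] [-0.001 -0.     0.009] pos [0.5639 0.0155 0.1295] gap 0.0178 F [-0.3 -0.6  0.4]
301 206
```

View pics/g4.png

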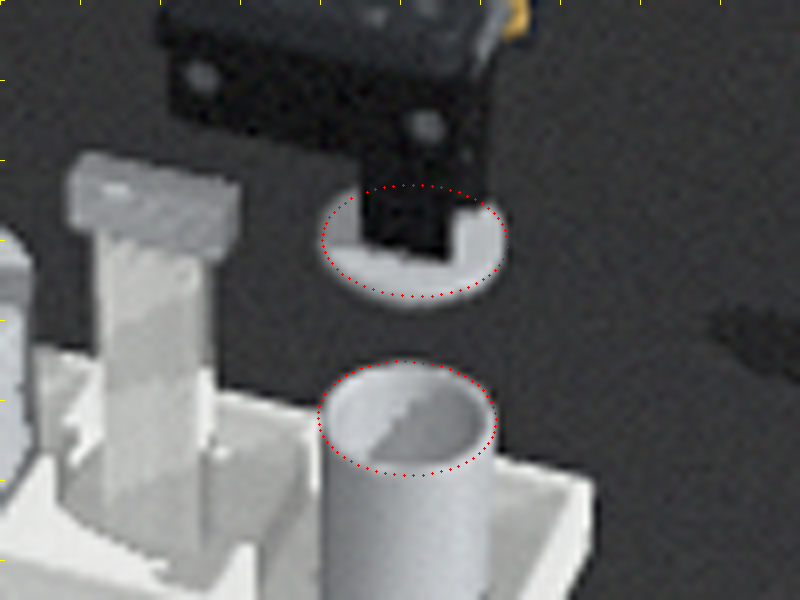

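The narrow lid (dots 322–508, seen 320–507) and the narrow pot rim (dots 318–496, seen 320–497) match within about 0.5 mm. Lower.

```bash
python3 -c "
from h import *
rel((.5641,.0150,.0752))"
```

```text
t 10.85 rel [-0.0004  0.      0.0544] [-0.     0.     0.008] pos [0.5639 0.0154 0.1296] gap 0.0179 F [ 0.8  0.5 -0.9]
```

Emit:
apply_moves(
  motion=[-0.0004, 0, 0.02, 0, 0, 0, 0.012, -0.0004, 0, 0.035, 0, 0, 0, 0.012, -0.0004, 0, 0.043, 0, 0, 0, 0.012, -0.0004, 0, 0.047, 0, 0, 0, 0.012, -0.0004, 0, 0.05, 0, 0, 0, 0.012, -0.0004, 0, 0.053, 0, 0, 0, 0.012, -0.0004, 0, 0.0544, 0, 0, 0, 0.012, -0.0004, 0, 0.0544, 0, 0, 0, 0.012],
)

```text
time: 11.85
position: [0.5647, 0.0143, 0.0756]
tool_rot: [1.674, 2.657, 0.001]
wrist_force: [0.9, 3.1, 3.2]
finger_gap: 0.0175
grasp_force: 15.0
```

Seated; release and rise, then look.

Emit:
apply_moves(
  motion=[0, 0, 0, 0, 0, 0, 0.05, 0, 0, 0, 0, 0, 0, 0.05, 0, 0, 0, 0, 0, 0, 0.05, 0, 0, -0.03, 0, 0, 0, 0.05, 0, 0, -0.07, 0, 0, 0, 0.05, 0, 0, -0.12, 0, 0, 0, 0.05, 0, 0, -0.12, 0, 0, 0, 0.05, 0, 0, -0.12, 0, 0, 0, 0.05],
)

```text
time: 12.85
position: [0.5638, 0.0141, 0.1945]
tool_rot: [-1.674, -2.658, 0.001]
wrist_force: [-0.7, -0.5, -1.1]
finger_gap: 0.0503
grasp_force: 0.0
```

```bash
python3 - <<'E'
from h import *
c=cam('scene'); s=bot.get_state(); im=c['color'].copy()
x,y=260,205; a=crop(im,x,y,120,90,6)
A=np.radians(25.6); X=np.array([np.cos(A),np.sin(A),0]);Y=np.array([-np.sin(A),np.cos(A),0])
H=np.array((.594,-.0485,.126))
for i in np.linspace(-1,1,12):
  for q in (H+X*.007*i+Y*.022,H+X*.007*i-Y*.022,H+X*.007+Y*.022*i,H-X*.007+Y*.022*i):
    q=(proj(c,q)-[x,y]+.5)*6-.5; cv2.circle(a,tuple(int(k) for k in q.round()),1,(0,0,255),-1)
cv2.imwrite('pics/g5.png',a)
rel((.594,-.0485,.175)); rel((.594,-.0485,.102))
E
```

```text
t 12.9 rel [-0.0696  0.0004  0.019 ] [-0.011 -0.006 -0.002] pos [0.5637 0.0141 0.194 ] gap 0.0503 F [-0.2  0.2 -0. ]
t 12.9 rel [-0.0696  0.0005  0.092 ] [-0.011 -0.006 -0.002] pos [0.5637 0.0141 0.194 ] gap 0.0503 F [-0.2  0.2 -0. ]
```

View pics/g5.png

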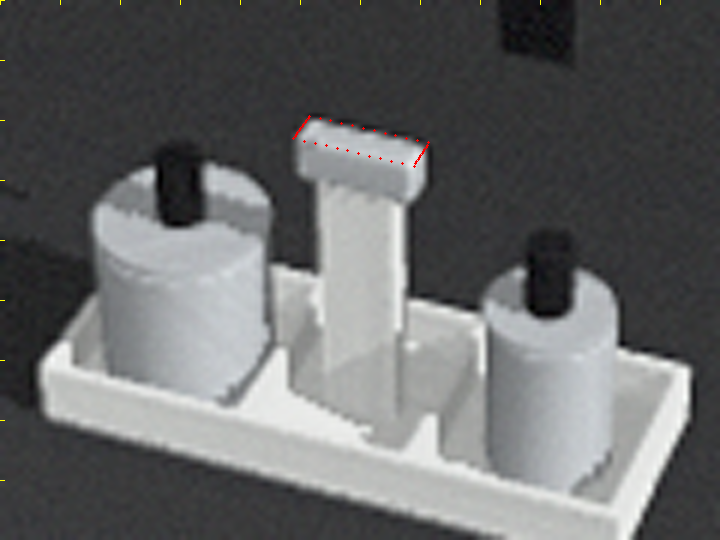

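Both lids sit flush. The handle bar outline is about 0.7 px higher than the seen bar, i.e. 1 mm, so I nudge that way and grip the handle.

Emit:
apply_moves(
  motion=[-0.03, 0.0015, 0, 0, 0, 0, 0.05, -0.06, 0.0015, 0, 0, 0, 0, 0.05, -0.0696, 0.0015, 0.02, 0, 0, 0, 0.05, -0.0696, 0.0015, 0.05, 0, 0, 0, 0.05, -0.0696, 0.0015, 0.08, 0, 0, 0, 0.05, -0.0696, 0.0015, 0.095, 0, 0, 0, 0.05, -0.0696, 0.0015, 0.095, 0, 0, 0, 0.05, -0.0696, 0.0015, 0.095, 0, 0, 0, 0.008, -0.0696, 0.0015, 0.095, 0, 0, 0, 0.008, -0.0696, 0.0015, 0.095, 0, 0, 0, 0.008, -0.0696, 0.0015, 0.095, 0, 0, 0, 0.008, -0.0696, 0.0015, 0.095, 0, 0, 0, 0.008],
  squeeze=50,
)

```text
time: 14.4
position: [0.596, -0.0479, 0.1004]
tool_rot: [1.674, 2.657, 0.001]
wrist_force: [2.6, 1.0, 1.4]
finger_gap: 0.0137
grasp_force: 50.0
```

Emit:
apply_moves(
  motion=[0, 0, -0.004, 0, 0, 0, 0.008, 0, 0, -0.012, 0, 0, 0, 0.008, 0, 0, -0.024, 0, 0, 0, 0.008, 0, 0, -0.038, 0, 0, 0, 0.008, 0, 0, -0.053, 0, 0, 0, 0.008, 0, 0, -0.068, 0, 0, 0, 0.008, 0, 0, -0.082, 0, 0, 0, 0.008, 0, 0, -0.093, 0, 0, 0, 0.008, 0, 0, -0.1, 0, 0, 0, 0.008, 0, 0, -0.103, 0, 0, 0, 0.008, 0, 0, -0.103, 0, 0, 0, 0.008, 0, 0, -0.103, 0, 0, 0, 0.008],
)

```text
time: 15.9
position: [0.5955, -0.048, 0.2027]
tool_rot: [-1.674, -2.658, 0.001]
wrist_force: [-0.0, -0.7, -7.0]
finger_gap: 0.0137
grasp_force: 50.0
```

```bash
python3 - <<'E'
from h import *
rel((.596,-.048,.2034)); c=cam('scene'); cv2.imwrite('pics/g6.png',crop(c['color'],240,130,140,100,5)); print(bot.get_state()['grasp_force'])
E
```

```text
t 15.9 rel [-0.0002  0.0005 -0.0007] [-0.005 -0.003 -0.001] pos [ 0.5955 -0.048   0.2027] gap 0.0137 F [-0.  -0.7 -7. ]
49.998013973236084
```

View pics/g6.png

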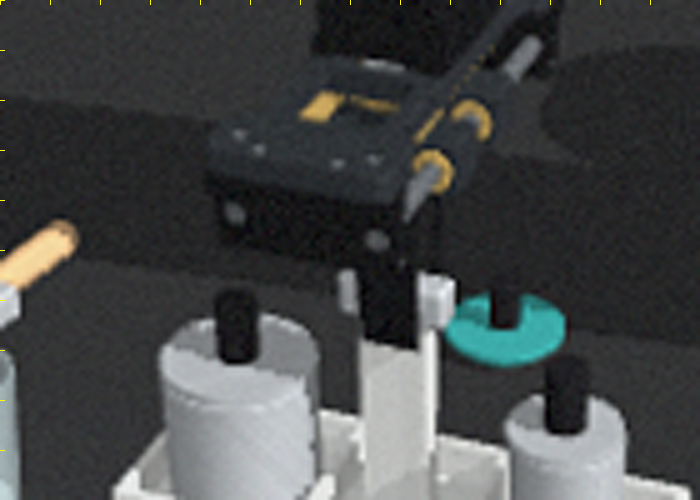

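The carrier is up and level, both lids are flush, and the wrist reads about 7 N of load. I'll let it settle, then hand in.

Emit:
apply_moves(
  motion=[0, 0, 0, 0, 0, 0, 0.008, 0, 0, 0, 0, 0, 0, 0.008, 0, 0, 0, 0, 0, 0, 0.008, 0, 0, 0, 0, 0, 0, 0.008],
)

```text
time: 16.45
position: [0.5957, -0.048, 0.2031]
tool_rot: [1.674, 2.658, -0.0]
wrist_force: [0.3, -0.9, -6.7]
finger_gap: 0.0138
grasp_force: 50.0
```

```bash
python3 -c "
from station import bot
print(bot.get_state()['qd']); print(bot.close_job())"
```

```text
[ 0.00159447 -0.00060254 -0.00024137  0.00050011 -0.00072241  0.00061193]
the job is handed in; nothing more can be done
None
```

I closed both pots with their own lids on the bench, lifted the carrier level about 10 cm by its handle, and handed the job in at about 16.5 s while still holding it at 50 N; no verdict came back.

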